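Stack the lidded stone cases on the slanted stand

TASK

Stack the three lidded stone cases (the yellow one now stands on the white one) on the slanted stand, the green one at the bottom, then the yellow one, the white one on top. Each must sit fully down with its base recess locked over the lugs beneath it, its brass catch facing away from the stand's backstop. Leave the other things on the bench where they stand.

Things in the scene. Friction and masses are not known exactly. Their poses are not given: they have to be found in the camera images.
- cradle: tilted aluminium seat of the fixed slanted stand, 92 x 60 mm. Origin: centre of its upper surface, 36 mm above the bench; z its normal, leaning 26 deg from vertical toward the backstop; x down the slope to the backstop. Four tapered lugs (12 mm wide at the foot, 6 at the top, 5 high) at x +-29, y +-15 mm. The bottom case sits on it centred, axes parallel, its centre at z = 20 mm
- backstop (a point): middle of the backstop's face, which looks up the slope: a plate across the low end of the seat, at x = +43.5 mm of the seat's frame, 52 mm high and 60 wide, with a lip flared outward up to 66 mm above the seat; this point is 26 mm above the seat
- green_case_center (a point): centre, 20 mm above the underside, of the green lidded case, 84 (x) x 56 (y) x 40 (z) mm plus 4 lid lugs placed as on the seat. 0.16 kg. Starts on the bench. Lid (z) up; -x end has the catch. Underside: recess 6.5 mm deep, 74 x 46 in a 5 mm rim, drops over the lugs with 2 mm play each way; seated, it is 40 mm above the case below. Grip its plain flanks across the 56 mm
- green_case_catch (a point): outer face of the brass catch in the middle of the -x end of the green case, 45 mm from the middle of the case, 30 mm above its underside
- yellow_case_center (a point): centre, 20 mm above the underside, of the yellow lidded case, 84 (x) x 56 (y) x 40 (z) mm plus 4 lid lugs placed as on the seat. 0.16 kg. Starts locked on the white one. Lid (z) up; -x end has the catch. Underside: recess 6.5 mm deep, 74 x 46 in a 5 mm rim, drops over the lugs with 2 mm play each way; seated, it is 40 mm above the case below. Grip its plain flanks across the 56 mm
- yellow_case_catch (a point): outer face of the brass catch in the middle of the -x end of the yellow case, 45 mm from the middle of the case, 30 mm above its underside
- white_case_center (a point): centre, 20 mm above the underside, of the white lidded case, 84 (x) x 56 (y) x 40 (z) mm plus 4 lid lugs placed as on the seat. 0.16 kg. Starts on the bench under the yellow one. Lid (z) up; -x end has the catch. Underside: recess 6.5 mm deep, 74 x 46 in a 5 mm rim, drops over the lugs with 2 mm play each way; seated, it is 40 mm above the case below. Grip its plain flanks across the 56 mm
- white_case_catch (a point): outer face of the brass catch in the middle of the -x end of the white case, 45 mm from the middle of the case, 30 mm above its underside
- steel_cube: bystander: grey steel cube, 36 mm, origin under its middle; stands close beside whichever case is farthest to the left
- wax: bystander: block of blue wax, 30 x 46 x 19 mm high, origin under its middle; lies between the stand and the leftmost case
- pink_bottle: bystander: small pink bottle with long tan cap, 31 mm across, 79 mm high, origin under its middle; stands near the bench's edge between the two starting places of the cases
- steel_bar: bystander: grey steel block, 30 x 60 x 22 mm high, origin under its middle; lies beyond the stand

How it is judged:
On the way, in this order (a step that is already met when the one before it is completed fails the run):
1. the green case is seated over the lugs of the stand, catch away from the backstop, and let go (x of green_case_center in the frame of cradle between -0.0035 and 0.0035 m and y of green_case_center in the frame of cradle between -0.0035 and 0.0035 m and z of green_case_center in the frame of cradle between 0.018 and 0.022 m and angle between the z axis of green_case_center and the z axis of cradle, either way round below 0.06 rad and angle between the x axis of green_case_center and the x axis of cradle, either way round below 0.1 rad and x of green_case_catch in the frame of cradle below -0.02 m and contact force between the fingers and green_case below 0.5 N), for 0.2 s.
2. the yellow case is seated over the lugs of the green case, catch away from the backstop, and let go (x of yellow_case_center in the frame of green_case_center between -0.0035 and 0.0035 m and y of yellow_case_center in the frame of green_case_center between -0.0035 and 0.0035 m and z of yellow_case_center in the frame of green_case_center between 0.038 and 0.042 m and angle between the z axis of yellow_case_center and the z axis of green_case_center, either way round below 0.06 rad and angle between the x axis of yellow_case_center and the x axis of green_case_center, either way round below 0.1 rad and x of yellow_case_catch in the frame of cradle below -0.02 m and contact force between the fingers and yellow_case below 0.5 N), for 0.2 s.
3. the white case is seated over the lugs of the yellow case, catch away from the backstop, and let go (x of white_case_center in the frame of yellow_case_center between -0.0035 and 0.0035 m and y of white_case_center in the frame of yellow_case_center between -0.0035 and 0.0035 m and z of white_case_center in the frame of yellow_case_center between 0.038 and 0.042 m and angle between the z axis of white_case_center and the z axis of yellow_case_center, either way round below 0.06 rad and angle between the x axis of white_case_center and the x axis of yellow_case_center, either way round below 0.1 rad and x of white_case_catch in the frame of cradle below -0.02 m and contact force between the fingers and white_case below 0.5 N), for 0.2 s.
At the end, for the whole second after the job is handed in: green case on the stand's seat, yellow on green, white on yellow, each within 3.5 mm sideways and 2 mm in height of its seated place, parallel to the one below (0.06 rad in tilt, 0.1 rad in turn), catch away from the backstop, at rest and released (all of step 1 and all of step 2 and all of step 3 and linear speed of each of green_case, yellow_case, white_case below 0.02 m/s); the robot touches nothing.
It fails at once if the steel cube is moved more than 30 mm or tipped over (distance of steel_cube from where it was at the start of the episode above 0.03 m or angle between steel_cube's own z axis and vertical above 0.5 rad).
It fails at once if the wax block is moved more than 30 mm or tipped over (distance of wax from where it was at the start of the episode above 0.03 m or angle between wax's own z axis and vertical above 0.5 rad).
It fails at once if the pink bottle is moved more than 30 mm or tipped over (distance of pink_bottle from where it was at the start of the episode above 0.03 m or angle between pink_bottle's own z axis and vertical above 0.5 rad).
It fails at once if the steel block is moved more than 30 mm or tipped over (distance of steel_bar from where it was at the start of the episode above 0.03 m or angle between steel_bar's own z axis and vertical above 0.5 rad).
It also fails if it takes over 61 s, if anything falls off the work surface, if the arm or the gripper's body presses on something with over 40 N, if the wrist force passes 120 N, or if a joint passes its speed limit or range.

ROBOT

A 6-joint arm with a two-finger parallel gripper is mounted at the origin on a cart in front of the work surface, level with it; the furniture and walls round the work are solid. World frame = base frame: x ahead of the robot, y to its left, z up, the work surface at z = 0. Lengths are in m, angles in rad, forces in N, time in s.
With the tool pointing down it reaches from about 0.25 to 0.85 m from the base axis. Payload 12.5 kg.
Tool frame: the origin (TCP) lies midway between the tips of the shut fingers; the grasp point (between the pads) lies 19 mm behind it (bot.pinch_z is the distance from the TCP to the grasp point, in m); y points along the fingers, z is the direction in which the jaws open and shut, and the axes are right-handed (so a half turn about y gives the same grasp; the last joint's range is limited). The gripper opens to 93 mm and grips with 3 to 60 N. Pads are 15 mm wide; open, the fingers measure 128 mm over their backs; the gripper's body (75 mm by 188 mm) begins 65 mm behind the grasp point.
Start: joints at [1.169, 0.351, 1.652, -0, 1.139, -0.085], TCP at [0.171, 0.523, 0.219] pointing down, gripper open.
Joint ranges: [-2.75, 2.75], [-0.79, 2.1], [0.01, 2.65], [-1.57, 4.71], [0.07, 3.14], [-2.87, 2.87]. Speed limits (rad/s): [2.22, 2.22, 2.79, 3.14, 3.14, 3.14].

INTERFACE

Orientations are given as a rotation vector (axis times angle).
In Python, from bench import status, eyes, bot gives the robot as it stands.
- The arm moves only by the shell command python3 -m creep 'ROWS' [FORCE]. ROWS is JSON, a list of rows, each an object of numbers: "fingers": the finger opening in mm, from 0 to 93; "tx", "ty", "tz": the shift along the world's x, y, z in mm; "spin": the turn about the world's z in rad. A call has exactly 10 rows; each row is the pose to reach, as a shift and turn from the pose commanded when the call began; what a row does not reach only later rows make up. A row lasts 1/10 s, in which the tool goes at most 50 mm and 8.59 degrees, less where a joint would pass 70% of its speed; a pose out of reach is approached as far as the arm can. A call with a gripper value outside its range is refused whole. The fingers move at their own pace and stop on an object; FORCE is the grip in N (left out, the last holds). Time passes only in rows, so rows that repeat a pose let the fingers close, or fill a call up. It gives the time, the measured TCP pose, the force and the opening at its end, in the units of the state.
- status.read_state(): the state, without advancing time (a new reading comes with each control period).
- eyes.get_image(name): name is "side" or "top"; returns a dict with "img" (400x640x3 uint8, red, green, blue), "range_z" (400x640 float32, m along the optical axis (not along the pixel's ray), 0 where there is no reading), "camera_matrix" (3x3 intrinsics, pixels), "k1" (the pictures are not rectified: a ray, as slopes to the right and down, at radius r is drawn at 1 + k1 r^2 times it, then the intrinsics apply), "cam_to_world" (4x4, takes a point from camera to world coordinates). Camera axes: x right, y down, z forward; pixel columns grow to the right and rows downward; lengths in m; the calibration is good to about 2 mm. A picture is of the moment at which its call begins.
- bot.job_done(): hands the job in, once; it reports no verdict.
The state is a dict: "time_s": time; "joint_positions": joint angles; "qd": joint speeds; "effort": joint torques, N m; "eef_pos": TCP position; "orientation": TCP orientation; "contact_force": force on the tool from outside, world axes, zero at the start; "ft_torque": the same for the moment, N m; "width": opening from 0.0 (shut) to 1.0 (fully open).
Only numpy, scipy, OpenCV 4.12 (cv2) and the standard library are available. Lean on these libraries where they do the work, as an engineer would, in place of code of your own. Each camera call takes 0.05 s, during which the arm holds its last target. There are 200 camera calls.

## Working session

There is one attempt and no reset: what is moved stays moved. The work goes in short steps, Python scripts to look and compute and a shell command to move; the robot and the scene stay as the last step left them, time stands still between calls to the robot, and variables do not carry over. Pictures are saved under pics/ and viewed, about 8 in all and at most 12, crops included, and the job is handed in when it is done.

```bash
ls; mkdir -p pics
cat > h.py <<'E'
import numpy as np,cv2
from bench import status,eyes,bot
def grab(name,tag):
    d=eyes.get_image(name); np.savez(f'/tmp/{tag}.npz',**d)
    cv2.imwrite(f'pics/{tag}.png',d['img'][:,:,::-1]); return d
def load(tag): return dict(np.load(f'/tmp/{tag}.npz'))
def cloud(d):
    K=np.array(d['camera_matrix']);k=float(d['k1']);v,u=np.mgrid[0:400,0:640].astype(float)
    pts=np.stack([u,v],-1).reshape(-1,1,2)
    n=cv2.undistortPoints(pts,K,np.array([k,0,0,0.])).reshape(400,640,2)
    z=np.array(d['range_z']);P=np.dstack([n*z[...,None],z])
    T=np.array(d['cam_to_world']);W=P@T[:3,:3].T+T[:3,3];W[z==0]=np.nan
    return W
E
python3 - <<'E'
from h import *
s=status.read_state();print(s, bot.pinch_z)
for c in('top','side'):
    d=grab(c,c+'0');print(c,d['cam_to_world'],d['camera_matrix'],d['k1'])
a=np.vstack([cv2.imread('pics/top0.png'),cv2.imread('pics/side0.png')])
cv2.imwrite('pics/both0.png',cv2.resize(a,(480,600)))
E
```

```text
pics
{'time_s': 0.0, 'joint_positions': array([ 1.16939063e+00,  3.51259493e-01,  1.65245592e+00, -3.05940230e-05,
        1.13909306e+00, -8.45885427e-02]), 'qd': array([ 0.00197921, -0.00029193, -0.00175853,  0.00053113,  0.00059385,
        0.00012991]), 'effort': array([ 2.34198822e-03, -4.97331369e+01, -2.85258526e+01,  7.00363889e-02,
        2.57522485e-02, -1.49636439e-04]), 'eef_pos': array([0.17118458, 0.52230162, 0.2180766 ]), 'orientation': array([-1.55764788,  0.24887926, -0.24846059]), 'contact_force': array([ 0.359157  ,  0.00314791, -0.06397122]), 'ft_torque': array([ 0.01236617, -0.00336983, -0.02805617]), 'width': 0.9990542635022106} 0.0188
top [[-0.12683596 -0.9685904   0.21388144  0.34162311]
 [-0.99192268  0.12354211 -0.02875314  0.2400464 ]
 [ 0.00142665 -0.21580078 -0.97643637  0.92114189]
 [ 0.          0.          0.          1.        ]] [[406.98425972   0.         315.890883  ]
 [  0.         406.98425972 195.95610712]
 [  0.           0.           1.        ]] 0.0027647371613494197
side [[ 0.99786251  0.05551983 -0.03446672  0.53033478]
 [ 0.06483474 -0.77512186  0.62847638 -0.4134482 ]
 [ 0.008177   -0.62936766 -0.77706466  0.86565213]
 [ 0.          0.          0.          1.        ]] [[518.15895566   0.         321.63762929]
 [  0.         518.15895566 199.62587549]
 [  0.           0.           1.        ]] -0.14324266373361502
```

View pics/top0.png

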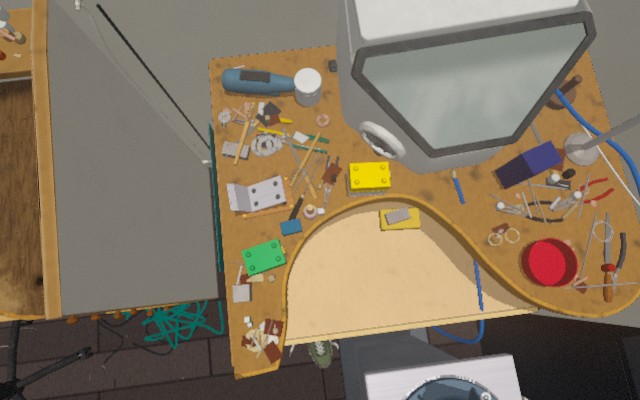

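View pics/side0.png

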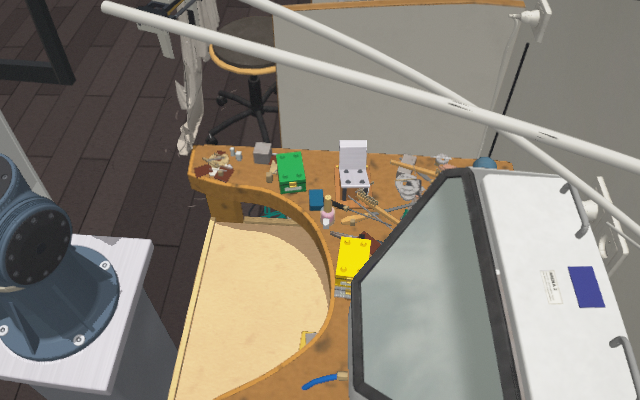

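Top view: green case at (264,256), yellow on white at (370,178), stand at (258,193) with backstop on its left; cube (242,293), wax (291,227). The side view shows the catches facing the camera and the bottle at (327,210). Next I'll get the metric positions.

Run:
```python
from h import *
np.set_printoptions(precision=4,suppress=True)
for c,pts in (('top0',[(264,256),(370,178),(258,193),(236,195),(242,293),(291,227),(312,212),(350,250),(240,150)]),('side0',[(290,165),(352,250),(354,180),(353,155),(262,152),(316,195),(327,200),(250,300)])):
    W=cloud(load(c)); 
    for u,v in pts: print(c,u,v,W[v,u])
    T=load(c)['cam_to_world'];K=load(c)['camera_matrix']
    p=np.linalg.inv(T)@np.r_[0.171,.523,.219,1];print('tcp px',(K@(p[:3]/p[2])))
d=load('top0');W=cloud(d);hsv=cv2.cvtColor(d['img'],cv2.COLOR_RGB2HSV)
def rect(m,n):
    P=W[m];P=P[~np.isnan(P[:,0])];z=np.median(P[:,2]);P=P[abs(P[:,2]-z)<.004]
    r=cv2.minAreaRect((P[:,:2]*1000).astype(np.float32));print(n,len(P),z,r,'box',cv2.boxPoints(r).round(1).tolist())
h,s,v=hsv[...,0],hsv[...,1],hsv[...,2]
for n,lo,hi,(x0,x1,y0,y1) in(('green',45,80,(235,300,230,285)),('yellow',24,34,(340,400,150,205)),('wax',95,120,(275,305,215,240))):
    m=(h>=lo)&(h<=hi)&(s>120);q=np.zeros_like(m);q[y0:y1,x0:x1]=1;rect(m&q,n)
def crop(t,x0,y0,x1,y1,f):
    return cv2.resize(cv2.imread(f'pics/{t}.png')[y0:y1,x0:x1],None,fx=f,fy=f,interpolation=cv2.INTER_CUBIC)
a=crop('top0',215,130,415,310,3.3);b=crop('side0',180,130,400,310,3.3)
cv2.imwrite('pics/c1.png',a);cv2.imwrite('pics/c2.png',b)
```

```text
top0 264 256 [0.4175 0.341  0.043 ]
top0 370 178 [0.551  0.095  0.0767]
top0 258 193 [0.5603 0.342  0.0287]
top0 236 195 [0.5544 0.3863 0.0593]
top0 242 293 [0.3468 0.3954 0.0373]
top0 291 227 [0.4763 0.2777 0.0163]
top0 312 212 [0.4985 0.2273 0.0479]
top0 350 250 [ 0.423   0.136  -0.1739]
top0 240 150 [0.6673 0.3736 0.027 ]
tcp px [150.785  419.2965   1.    ]
side0 290 165 [0.4191 0.3452 0.0407]
side0 352 250 [0.558  0.1079 0.0811]
side0 354 180 [0.5584 0.3073 0.0461]
side0 353 155 [0.5545 0.3808 0.0452]
side0 262 152 [0.3523 0.383  0.0375]
side0 316 195 [0.4802 0.2812 0.0212]
side0 327 200 [0.5059 0.2244 0.0768]
side0 250 300 [ 0.3425  0.1269 -0.1746]
tcp px [179.2839  40.5123   1.    ]
green 915 0.04033795604970214 ((417.104248046875, 343.717041015625), (53.592533111572266, 83.1103515625), 12.224311828613281) box [[382.1000061035156, 378.70001220703125], [399.70001220703125, 297.3999938964844], [452.1000061035156, 308.79998779296875], [434.5, 390.0]]
yellow 951 0.080245667390073 ((558.6773681640625, 95.33499145507812), (85.7073745727539, 56.10198974609375), 85.08576965332031) box [[527.0999755859375, 55.0], [583.0, 50.20000076293945], [590.2999877929688, 135.60000610351562], [534.4000244140625, 140.39999389648438]]
wax 224 0.018958879679410567 ((477.22357177734375, 278.177978515625), (26.536928176879883, 42.17081069946289), 6.409969329833984) box [[461.70001220703125, 297.70001220703125], [466.3999938964844, 255.6999969482422], [492.79998779296875, 258.70001220703125], [488.1000061035156, 300.6000061035156]]
```

View pics/c2.png

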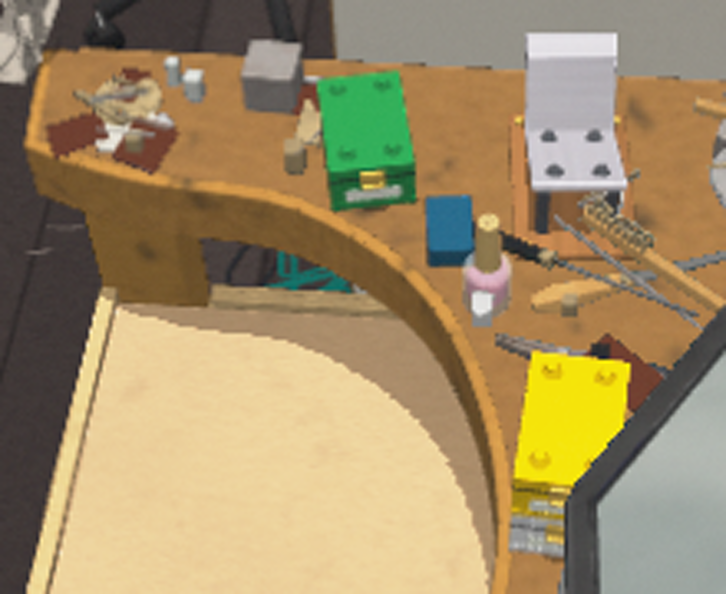

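View pics/c1.png

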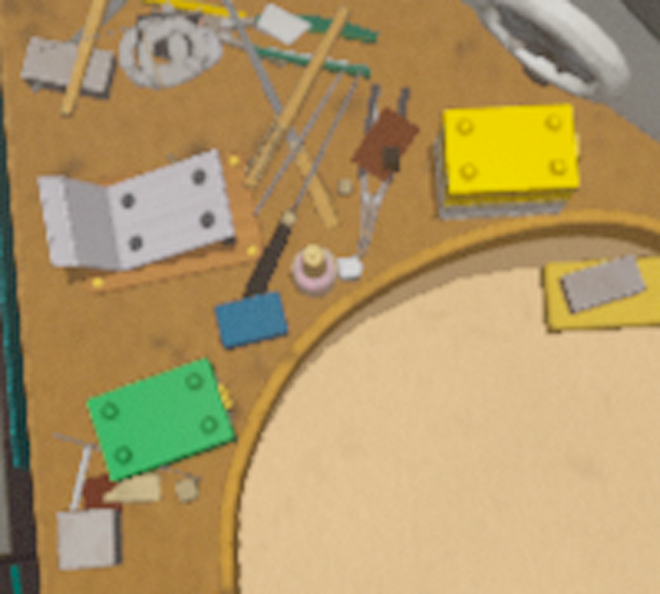

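Catches of green and yellow face -y (right edge in the top view, gold at (225,395) and (577,145) in the crop). The backstop is on the +y side of the stand. Next: the seat fit, obstacle heights and tool axes.

```bash
cat > fit.py <<'E'
from h import *
np.set_printoptions(precision=4,suppress=True,linewidth=200)
from scipy.spatial.transform import Rotation as R
from scipy.optimize import least_squares
def seatfit(tags):
    for t in tags:
        W=cloud(load(t));P=W.reshape(-1,3);P=P[~np.isnan(P).any(1)]
        P=P[(abs(P[:,0]-.56)<.06)&(abs(P[:,1]-.335)<.08)&(P[:,2]>.008)]
        n0=np.array([0,np.sin(.4538),np.cos(.4538)])
        for it in range(6):
            if it==0: m=abs((P-[.56,.342,.0287])@n0)<.006
            else: m=abs((P-c)@n)<.0025
            Q=P[m];c=Q.mean(0);n=np.linalg.svd(Q-c,full_matrices=False)[2][2];n*=np.sign(n[2])
        x=np.array([n[0],n[1],0]);x/=np.linalg.norm(x);y=np.cross([0,0,1],x);xs=np.cross(y,n)
        print(t,'n',n,'tilt',np.degrees(np.arccos(n[2])),'yaw',np.degrees(np.arctan2(n[1],n[0])),'c',c,len(Q))
        q=np.c_[(Q-c)@xs,(Q-c)@y].astype(np.float32)*1000
        r=cv2.minAreaRect(q);print('rect',r)
        # backstop face
        lo,hi=np.percentile(q,[1,99],axis=0);print('ext',lo,hi, 'mid of slope world (pct)',c+((lo+hi)/2000)[0]*xs+((lo+hi)/2000)[1]*y)
        D=P-c;L=np.c_[D@xs,D@y,D@n]*1000;B=L[(L[:,2]>12)&(L[:,2]<48)&(L[:,0]>20)&(abs(L[:,1])<28)]
        print('backstop pts',len(B),np.percentile(B,[5,50,95],axis=0).tolist() if len(B) else '')
        # z=.036 line on plane
if __name__=='__main__':
    seatfit(['top0','side0'])
    s=status.read_state();print(R.from_rotvec(s['orientation']).as_matrix())
    H=np.full((60,60),-.2)
    for t in('top0','side0'):
        P=cloud(load(t)).reshape(-1,3);P=P[~np.isnan(P).any(1)]
        i=((P[:,0]-.30)/.01).astype(int);j=((P[:,1]+.05)/.01).astype(int)
        m=(i>=0)&(i<60)&(j>=0)&(j<60)&(P[:,2]<.6);np.maximum.at(H,(i[m],j[m]),P[m,2])
    print('rows x .30.. step .02; cols y -.05.. step .02 (cm max)')
    G=H.reshape(30,2,30,2).max((1,3))
    print('      '+' '.join('%3d'%(-4+2*k) for k in range(25)))
    for i in range(23):print('%.2f '%(.31+.02*i),' '.join('%3d'%round(g*1000) for g in G[i,:25]))
E
python3 fit.py
```

```text
top0 n [-0.0313  0.4351  0.8998] tilt 25.861710018706408 yaw 94.12053659563102 c [0.5559 0.3251 0.0365] 830
rect ((2.9870948791503906, -0.9301261901855469), (133.98497009277344, 65.36481475830078), 5.409542083740234)
ext [-44.0422 -29.9669] [46.6253 29.3176] mid of slope world (pct) [0.5561 0.3263 0.0359]
backstop pts 235 [[43.03112230568047, -25.236960834990427, 13.503662702134134], [44.549201921377225, -0.22616259066258687, 30.143042480381833], [45.98949507818287, 24.579935968387137, 46.59309960122751]]
side0 n [-0.0365  0.4257  0.9041] tilt 25.293853476426495 yaw 94.8983093060783 c [0.5575 0.3234 0.0377] 493
rect ((0.8257980346679688, -0.587310791015625), (136.74005126953125, 76.71824645996094), 0.7995132803916931)
ext [-45.0939 -33.3458] [67.3178 29.6621] mid of slope world (pct) [0.5585 0.3335 0.0329]
backstop pts 390 [[42.480368093022705, -25.176970751184857, 13.73649203080572], [45.809334158608266, 0.21130441332675493, 30.203025962864906], [49.169794214161435, 24.71382129701426, 46.17994175787994]]
[[ 0.9502 -0.0004  0.3115]
 [-0.3115 -0.0009  0.9502]
 [-0.     -1.     -0.001 
[... 2052 characters left out ...]
  10  12  66  59  44  43  33   7   4   6   4   5  29  23   4   2
0.65  253 255 254 256 257 256 262 264   3   3   2  25  38  41  36  38  37  41  42  38  27  33  30   4   2
0.67  267 269 269 269 271 273 272 280 281   4  23  24  35  30  29  39  40  39  42  38  32  35  26  25   1
0.69  283 284 284 285 286 288 287 288 294 289   3  32  33  28  28  39  38  39  40  41  41  43  42  26   2
0.71  305 305 305 307 307 308 309 309 308 292   7   8   4   5  17  38  45  46  35  35  38  18   5   5   3
0.73  309 309 309 309 309 309 309 309 307 297   9   8   4   4  14  14  47  65  41  50  50   4  32  20   3
0.75  307 308 307 309 307 308 307 307 304 295   7   8   4   5   4  11  48  45  42  53  47  32  33  31   3
```

Seat origin ≈ (0.5565, 0.326, 0.036), yaw ≈94.4°, tilt 26° agrees with the spec. Since the tool always points down, I'll grip near the catch end, tilt the case about its far bottom edge on the bench, then carry it tilted.

```bash
python3 -m creep '[{"tx":40,"ty":-32,"tz":-10,"spin":-0.15,"fingers":74},{"tx":80,"ty":-64,"tz":-25,"spin":-0.3,"fingers":74},{"tx":120,"ty":-97,"tz":-45,"spin":-0.45,"fingers":74},{"tx":160,"ty":-129,"tz":-65,"spin":-0.6,"fingers":74},{"tx":200,"ty":-161,"tz":-85,"spin":-0.75,"fingers":74},{"tx":230,"ty":-185,"tz":-105,"spin":-0.9,"fingers":74},{"tx":251,"ty":-202,"tz":-120,"spin":-1.04,"fingers":74},{"tx":251,"ty":-202,"tz":-128,"spin":-1.04,"fingers":74},{"tx":251,"ty":-202,"tz":-128,"spin":-1.04,"fingers":74},{"tx":251,"ty":-202,"tz":-128,"spin":-1.04,"fingers":74}]' 6
python3 - <<'E'
from h import *
from scipy.spatial.transform import Rotation as R
s=status.read_state();print(s['eef_pos'],s['joint_positions'],R.from_rotvec(s['orientation']).as_matrix()[:,2])
a=grab('top','top1')['img'];b=grab('side','side1')['img']
cv2.imwrite('pics/m1.png',np.hstack([a[100:400,170:500],b[60:360,120:450]])[:,:,::-1])
E
```

```text
time_s: 1.1
eef_pos: [0.4217, 0.3212, 0.0909]
orientation: [-1.304, 1.049, -1.048]
contact_force: [-0.3, -0.2, -0.2]
width: 0.797
[0.42171935 0.32122347 0.0909173 ] [5.63038110e-01 4.86213852e-01 1.81047114e+00 2.05139594e-04
 8.45078875e-01 3.46909137e-01] [ 9.76764074e-01  2.14317283e-01 -2.13191011e-04]
```

View pics/m1.png

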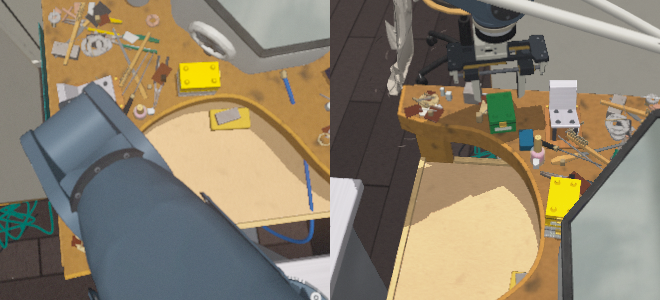

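Side view: the gripper hovers over the green case (500,110), jaws along its 56 mm width, and the body's long side runs along the jaws. Descend and grip lightly.

```bash
python3 -m creep '[{"tz":-30,"fingers":74},{"tz":-60,"fingers":74},{"tz":-75,"fingers":74},{"tz":-81,"fingers":74},{"tz":-81,"fingers":40},{"tz":-81,"fingers":40},{"tz":-81,"fingers":40},{"tz":-81,"fingers":40},{"tz":-81,"fingers":40},{"tz":-81,"fingers":40}]' 6
```

```text
invalid input at $[0]: expected keys fingers, tx, ty, tz, spin
```

```bash
python3 -m creep '[{"tx":0,"ty":0,"spin":0,"tz":-30,"fingers":74},{"tx":0,"ty":0,"spin":0,"tz":-60,"fingers":74},{"tx":0,"ty":0,"spin":0,"tz":-75,"fingers":74},{"tx":0,"ty":0,"spin":0,"tz":-81,"fingers":74},{"tx":0,"ty":0,"spin":0,"tz":-81,"fingers":40},{"tx":0,"ty":0,"spin":0,"tz":-81,"fingers":40},{"tx":0,"ty":0,"spin":0,"tz":-81,"fingers":40},{"tx":0,"ty":0,"spin":0,"tz":-81,"fingers":40},{"tx":0,"ty":0,"spin":0,"tz":-81,"fingers":40},{"tx":0,"ty":0,"spin":0,"tz":-81,"fingers":40}]' 6
```

```text
time_s: 2.2
eef_pos: [0.4229, 0.3212, 0.0107]
orientation: [-1.301, 1.049, -1.05]
contact_force: [-1.8, 1.6, 6.8]
width: 0.606
```

```bash
python3 -m creep '[{"tx":-0.4,"ty":1.8,"spin":0,"tz":3.6,"fingers":40},{"tx":-0.8,"ty":3.6,"spin":0,"tz":7.2,"fingers":40},{"tx":-1.2,"ty":5.8,"spin":0,"tz":10.6,"fingers":40},{"tx":-1.8,"ty":8.1,"spin":0,"tz":13.9,"fingers":40},{"tx":-2.3,"ty":10.7,"spin":0,"tz":17,"fingers":40},{"tx":-2.9,"ty":13.3,"spin":0,"tz":20.1,"fingers":40},{"tx":-3.5,"ty":16.2,"spin":0,"tz":22.9,"fingers":40},{"tx":-4.1,"ty":19.1,"spin":0,"tz":25.6,"fingers":40},{"tx":-4.1,"ty":19.1,"spin":0,"tz":25.6,"fingers":40},{"tx":-4.1,"ty":19.1,"spin":0,"tz":25.6,"fingers":40}]' 4
python3 -m creep '[{"tx":0,"ty":0,"spin":0,"tz":0,"fingers":40},{"tx":0,"ty":0,"spin":0,"tz":0,"fingers":40},{"tx":0,"ty":0,"spin":0,"tz":0,"fingers":40},{"tx":0,"ty":0,"spin":0,"tz":20,"fingers":40},{"tx":0,"ty":0,"spin":0,"tz":50,"fingers":40},{"tx":0,"ty":0,"spin":0,"tz":80,"fingers":40},{"tx":0,"ty":0,"spin":0,"tz":95,"fingers":40},{"tx":0,"ty":0,"spin":0,"tz":100,"fingers":40},{"tx":0,"ty":0,"spin":0,"tz":100,"fingers":40},{"tx":0,"ty":0,"spin":0,"tz":100,"fingers":40}]' 30
cat > cas.py <<'E'
from fit import *
import sys
# lid plane of held/placed case by hue: prints tilt, yaw, centre estimate (20 mm below lid middle)
HUE=dict(green=(45,85,120,40),yellow=(22,34,120,60))
def lid(tag,col,box,ref=None):
    d=load(tag);W=cloud(d);hsv=cv2.cvtColor(d['img'],cv2.COLOR_RGB2HSV);h,s,v=[hsv[...,i] for i in range(3)]
    if col=='white': m=(s<45)&(v>110)
    else: lo,hi,sm,vm=HUE[col];m=(h>=lo)&(h<=hi)&(s>sm)&(v>vm)
    P=W[m];P=P[~np.isnan(P).any(1)];b=np.array(box);P=P[((P>b[0])&(P<b[1])).all(1)]
    best=None;rng=np.random.default_rng(0)
    for _ in range(400):
        q=P[rng.choice(len(P),3,False)];n=np.cross(q[1]-q[0],q[2]-q[0]);L=np.linalg.norm(n)
        if L<1e-5:continue
        n/=L;n*=np.sign(n[2])
        if n[2]<.8:continue
        k=(abs((P-q[0])@n)<.002).sum()
        if best is None or k>best[0]:best=(k,n,q[0])
    _,n,c=best
    for _ in range(4):
        Q=P[abs((P-c)@n)<.002];c=Q.mean(0);n=np.linalg.svd(Q-c,full_matrices=False)[2][2];n*=np.sign(n[2])
    u=np.cross(n,[1.,0,0]);u/=np.linalg.norm(u);w=np.cross(u,n) # u ~ +y world, w ~ +x
    r=cv2.minAreaRect((np.c_[(Q-c)@w,(Q-c)@u]*1000).astype(np.float32));bp=cv2.boxPoints(r)
    e=[bp[1]-bp[0],bp[2]-bp[1]];l=max(e,key=np.linalg.norm);l=l*np.sign(l[1]);X=(l[0]*w+l[1]*u);X/=np.linalg.norm(X)
    mid=c+r[0][0]/1000*w+r[0][1]/1000*u
    print(tag,col,len(Q),'tilt',np.degrees(np.arccos(n[2])).round(1),'n',n,'X',X,'slope',np.degrees(np.arcsin(-X[2])).round(1),'yaw',np.degrees(np.arctan2(X[1],X[0])).round(1),'size',np.round(r[1],1),'centre',mid-.02*n)
E
python3 - <<'E'
from cas import *
grab('top','top2');b=grab('side','side2')['img']
for t in('top2','side2'):
    try: lid(t,'green',[[.3,.25,.05],[.55,.46,.3]])
    except Exception as e: print(t,e)
cv2.imwrite('pics/m2.png',cv2.resize(b[40:260,180:400],None,fx=2,fy=2)[:,:,::-1])
E
```

```text
time_s: 3.2
eef_pos: [0.4181, 0.3397, 0.0352]
orientation: [-1.303, 1.05, -1.05]
contact_force: [-0.4, 0.2, -2.0]
width: 0.603
time_s: 4.2
eef_pos: [0.4178, 0.3394, 0.1342]
orientation: [-1.304, 1.051, -1.05]
contact_force: [-0.9, -0.4, -2.6]
width: 0.602
top2 a must be a positive integer unless no samples are taken
side2 green 498 tilt 2.9 n [-0.004   0.051   0.9987] X [-0.2278  0.9724 -0.0506] slope 2.9 yaw 103.2 size [55.7 71.2] centre [0.4146 0.3511 0.1435]
```

View pics/m2.png

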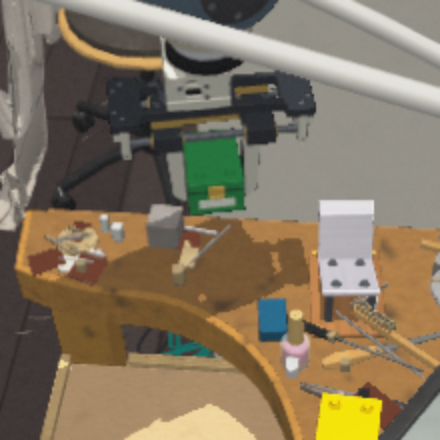

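The case slid with almost no turning (2.9° only): pad torsion friction is high. A better plan is to grip mid-case and hinge it about its upslope bottom edge on the seat, where the reaction has a 42 mm arm. First I'll put green down and regrasp mid-case.

```bash
python3 -m creep '[{"tx":0,"ty":0,"spin":0,"tz":-40,"fingers":40},{"tx":0,"ty":0,"spin":0,"tz":-80,"fingers":40},{"tx":0,"ty":0,"spin":0,"tz":-108,"fingers":40},{"tx":0,"ty":0,"spin":0,"tz":-119,"fingers":40},{"tx":0,"ty":0,"spin":0,"tz":-123,"fingers":40},{"tx":0,"ty":0,"spin":0,"tz":-123,"fingers":70},{"tx":0,"ty":0,"spin":0,"tz":-123,"fingers":70},{"tx":0,"ty":0,"spin":0,"tz":-123,"fingers":70},{"tx":-2.7,"ty":12,"spin":0,"tz":-123,"fingers":70},{"tx":-5.4,"ty":23.3,"spin":0,"tz":-123,"fingers":70}]' 30
python3 -m creep '[{"tx":0,"ty":0,"spin":0,"tz":0,"fingers":40},{"tx":0,"ty":0,"spin":0,"tz":0,"fingers":40},{"tx":0,"ty":0,"spin":0,"tz":0,"fingers":40},{"tx":0,"ty":0,"spin":0,"tz":0,"fingers":40},{"tx":0,"ty":0,"spin":0,"tz":0,"fingers":40},{"tx":0,"ty":0,"spin":0,"tz":15,"fingers":40},{"tx":0,"ty":0,"spin":0,"tz":45,"fingers":40},{"tx":0,"ty":0,"spin":0,"tz":75,"fingers":40},{"tx":0,"ty":0,"spin":0,"tz":105,"fingers":40},{"tx":0,"ty":0,"spin":0,"tz":110,"fingers":40}]' 8
python3 - <<'E'
from cas import *
grab('side','side3'); lid('side3','green',[[.3,.25,.05],[.55,.46,.3]])
s=status.read_state();print(s['eef_pos'],R.from_rotvec(s['orientation']).as_matrix()[:,2])
E
```

```text
time_s: 5.3
eef_pos: [0.4129, 0.3641, 0.0127]
orientation: [-1.302, 1.05, -1.05]
contact_force: [0.2, 0.6, -0.3]
width: 0.753
time_s: 6.3
eef_pos: [0.4142, 0.3639, 0.1262]
orientation: [-1.297, 1.048, -1.051]
contact_force: [0.8, -0.2, -1.4]
width: 0.603
side3 green 600 tilt 1.0 n [-0.0141  0.0094  0.9999] X [-0.193   0.9811 -0.012 ] slope 0.7 yaw 101.1 size [55.5 86. ] centre [0.415  0.3598 0.135 ]
[0.4137 0.3635 0.1249] [0.9772 0.2122 0.0038]
```

```bash
python3 -m creep '[{"tx":25,"ty":-5,"spin":-0.03,"tz":0,"fingers":40},{"tx":55,"ty":-11,"spin":-0.06,"tz":0,"fingers":40},{"tx":90,"ty":-18,"spin":-0.1,"tz":0,"fingers":40},{"tx":120,"ty":-25,"spin":-0.137,"tz":0,"fingers":40},{"tx":136,"ty":-28,"spin":-0.137,"tz":-5,"fingers":40},{"tx":141.7,"ty":-29.2,"spin":-0.137,"tz":-18,"fingers":40},{"tx":141.7,"ty":-29.2,"spin":-0.137,"tz":-32,"fingers":40},{"tx":141.7,"ty":-29.2,"spin":-0.137,"tz":-45,"fingers":40},{"tx":141.7,"ty":-29.2,"spin":-0.137,"tz":-49,"fingers":40},{"tx":141.7,"ty":-29.2,"spin":-0.137,"tz":-49,"fingers":40}]' 8
python3 - <<'E'
from cas import *
b=grab('side','side4')['img'];grab('top','top4')
for t in('top4','side4'):
    try: lid(t,'green',[[.45,.25,.05],[.65,.46,.3]])
    except Exception as e: print(t,e)
s=status.read_state();print(s['eef_pos'],R.from_rotvec(s['orientation']).as_matrix()[:,2],s['contact_force'])
E
```

```text
time_s: 7.35
eef_pos: [0.5535, 0.334, 0.0723]
orientation: [-1.247, 1.153, -1.152]
contact_force: [-0.1, -0.3, -1.4]
width: 0.602
top4 a must be a positive integer unless no samples are taken
side4 green 624 tilt 0.2 n [ 0.002  -0.0032  1.    ] X [-0.0151  0.9999  0.0032] slope -0.2 yaw 90.9 size [55.3 85.1] centre [0.5539 0.3284 0.081 ]
[0.5544 0.3342 0.0736] [0.997  0.0774 0.0005] [ 0.2683 -0.3661 -2.1921]
```

```bash
python3 -m creep '[{"tx":1.5,"ty":1.1,"spin":0,"tz":-6,"fingers":40},{"tx":1.5,"ty":1.1,"spin":0,"tz":-9,"fingers":40},{"tx":1.4,"ty":2.6,"spin":0,"tz":-11.7,"fingers":40},{"tx":1.3,"ty":4.1,"spin":0,"tz":-14.5,"fingers":40},{"tx":1.2,"ty":5.3,"spin":0,"tz":-17.4,"fingers":40},{"tx":1.1,"ty":6.4,"spin":0,"tz":-20.3,"fingers":40},{"tx":1,"ty":7.3,"spin":0,"tz":-23.3,"fingers":40},{"tx":0.9,"ty":8.1,"spin":0,"tz":-26.4,"fingers":40},{"tx":0.8,"ty":8.6,"spin":0,"tz":-29.4,"fingers":40},{"tx":0.8,"ty":9,"spin":0,"tz":-32,"fingers":40}]' 5
python3 - <<'E'
from cas import *
b=grab('side','side5')['img']
lid('side5','green',[[.45,.25,.02],[.65,.46,.3]])
s=status.read_state();print(s['eef_pos'],s['contact_force'],s['width'])
cv2.imwrite('pics/m5.png',cv2.resize(b[60:240,260:440],None,fx=3,fy=3)[:,:,::-1])
E
```

```text
time_s: 8.45
eef_pos: [0.5559, 0.3431, 0.0421]
orientation: [-1.243, 1.151, -1.153]
contact_force: [-0.9, -0.9, 7.6]
width: 0.601
side5 green 448 tilt 16.8 n [-0.0238  0.2872  0.9576] X [-0.0534  0.9561 -0.2881] slope 16.7 yaw 93.2 size [55.4 83.3] centre [0.5564 0.3321 0.0619]
[0.5559 0.3432 0.0417] [ 0.3176 -0.6587  4.1373] 0.6030992172561659
```

View pics/m5.png

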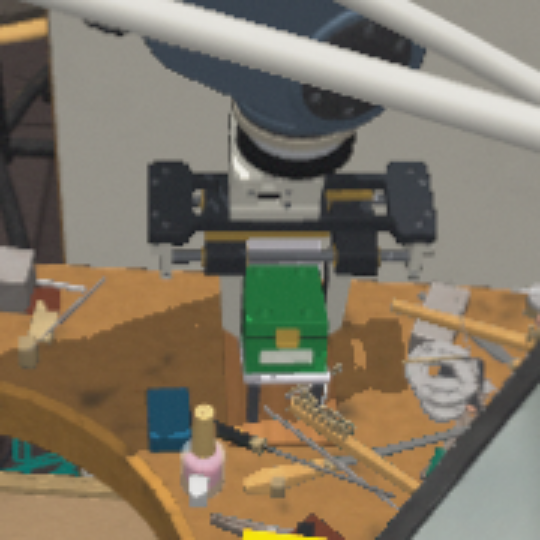

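Green is hinging on the seat (tilt 16.8°, centred on the seat at crop (287,310)). Releasing it to drop the rest, then backing off.

```bash
python3 -m creep '[{"tx":0,"ty":0,"spin":0,"tz":0,"fingers":72},{"tx":0,"ty":0,"spin":0,"tz":0,"fingers":72},{"tx":0,"ty":0,"spin":0,"tz":0,"fingers":72},{"tx":0,"ty":0,"spin":0,"tz":0,"fingers":72},{"tx":0,"ty":0,"spin":0,"tz":25,"fingers":72},{"tx":0,"ty":-10,"spin":0,"tz":70,"fingers":80},{"tx":0,"ty":-40,"spin":0,"tz":100,"fingers":93},{"tx":0,"ty":-80,"spin":0.1,"tz":120,"fingers":93},{"tx":0,"ty":-125,"spin":0.2,"tz":120,"fingers":93},{"tx":-5,"ty":-170,"spin":0.3,"tz":120,"fingers":93}]' 5
python3 - <<'E'
from cas import *
b=grab('side','side6')['img'];a=grab('top','top6')['img']
for t in('top6','side6'):
    try: lid(t,'green',[[.45,.25,.02],[.65,.46,.3]])
    except Exception as e: print(t,e)
s=status.read_state();print(s['eef_pos'],s['contact_force'],s['joint_positions'])
cv2.imwrite('pics/m6.png',np.hstack([cv2.resize(b[100:300,260:440],None,fx=2,fy=2),cv2.resize(a[100:300,220:400],None,fx=2,fy=2)])[:,:,::-1])
E
```

```text
time_s: 9.5
eef_pos: [0.5506, 0.1714, 0.162]
orientation: [-1.365, 0.922, -0.925]
contact_force: [-0.5, -0.2, -0.1]
width: 1.0
top6 green 734 tilt 18.1 n [-0.0221  0.3098  0.9506] X [-0.0832  0.9469 -0.3105] slope 18.1 yaw 95.0 size [54.5 82.1] centre [0.5541 0.3344 0.0598]
side6 green 113 tilt 20.3 n [-0.0599  0.3413  0.938 ] X [ 0.7817  0.6005 -0.1685] slope 9.7 yaw 37.5 size [68.2 28.2] centre [0.5622 0.312  0.068 ]
[0.5499 0.1687 0.1615] [ 0.4957 -0.6263 -0.0873] [ 0.2172  0.4599  1.6406 -0.0009  1.0417 -0.1597]
```

View pics/m6.png

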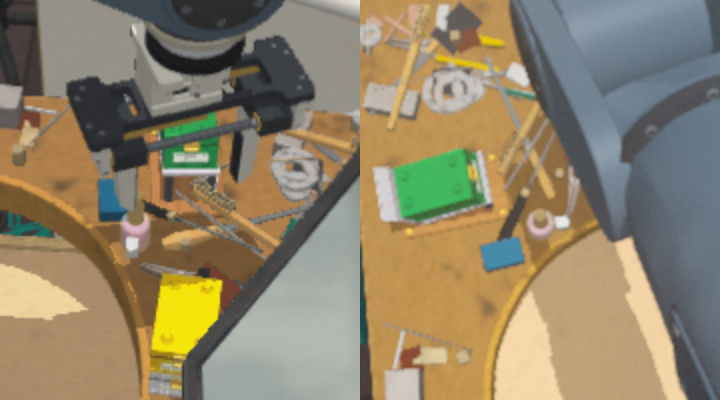

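Green isn't fully down: tilt is 18° and the +x end sits ~11 mm high. It looks about 2 mm too far downslope, so it wedges on the backstop. I'll regrip, pull it upslope and press the low end down.

```bash
python3 -m creep '[{"tx":2,"ty":35,"spin":-0.1,"tz":0,"fingers":90},{"tx":3,"ty":80,"spin":-0.2,"tz":0,"fingers":80},{"tx":4,"ty":125,"spin":-0.3,"tz":0,"fingers":74},{"tx":4,"ty":165,"spin":-0.3,"tz":-10,"fingers":74},{"tx":4,"ty":180,"spin":-0.3,"tz":-40,"fingers":74},{"tx":4,"ty":180,"spin":-0.3,"tz":-80,"fingers":74},{"tx":4,"ty":180,"spin":-0.3,"tz":-108,"fingers":74},{"tx":4,"ty":180,"spin":-0.3,"tz":-115,"fingers":74},{"tx":4,"ty":180,"spin":-0.3,"tz":-115,"fingers":74},{"tx":4,"ty":180,"spin":-0.3,"tz":-115,"fingers":40}]' 10
python3 -m creep '[{"tx":0,"ty":0,"spin":0,"tz":0,"fingers":40},{"tx":0,"ty":0,"spin":0,"tz":0,"fingers":40},{"tx":0,"ty":0,"spin":0,"tz":0,"fingers":40},{"tx":0,"ty":-1.5,"spin":0,"tz":1,"fingers":40},{"tx":0,"ty":-3.5,"spin":0,"tz":1,"fingers":40},{"tx":0,"ty":-3,"spin":0,"tz":-2,"fingers":40},{"tx":0,"ty":-2,"spin":0,"tz":-5,"fingers":40},{"tx":0,"ty":-1,"spin":0,"tz":-8,"fingers":40},{"tx":0,"ty":-0.5,"spin":0,"tz":-10,"fingers":40},{"tx":0,"ty":-0.5,"spin":0,"tz":-10,"fingers":40}]' 10
python3 - <<'E'
from cas import *
b=grab('side','side7')['img']
lid('side7','green',[[.45,.25,.02],[.65,.46,.3]])
s=status.read_state();print(s['eef_pos'],s['contact_force'],s['width'])
E
```

```text
time_s: 10.6
eef_pos: [0.5552, 0.3533, 0.0479]
orientation: [-1.242, 1.152, -1.153]
contact_force: [0.6, 0.4, 1.5]
width: 0.75
time_s: 11.6
eef_pos: [0.5547, 0.3524, 0.0371]
orientation: [-1.244, 1.152, -1.153]
contact_force: [-1.7, -1.5, 10.8]
width: 0.601
side7 green 325 tilt 25.8 n [-0.0392  0.4327  0.9007] X [-0.0492  0.8995 -0.4342] slope 25.7 yaw 93.1 size [54.8 80. ] centre [0.5562 0.3284 0.0576]
[0.5547 0.3525 0.0371] [-0.9588 -1.2074 10.5534] 0.6013276130652604
```

Tilt is now 25.8°, so it looks seated. Releasing and checking from above.

```bash
python3 -m creep '[{"tx":0,"ty":0,"spin":0,"tz":0,"fingers":74},{"tx":0,"ty":0,"spin":0,"tz":0,"fingers":74},{"tx":0,"ty":0,"spin":0,"tz":0,"fingers":74},{"tx":0,"ty":0,"spin":0,"tz":0,"fingers":74},{"tx":0,"ty":0,"spin":0,"tz":25,"fingers":74},{"tx":0,"ty":-10,"spin":0.1,"tz":70,"fingers":80},{"tx":0,"ty":-40,"spin":0.2,"tz":110,"fingers":93},{"tx":0,"ty":-80,"spin":0.3,"tz":130,"fingers":93},{"tx":0,"ty":-125,"spin":0.4,"tz":140,"fingers":93},{"tx":-5,"ty":-170,"spin":0.5,"tz":140,"fingers":93}]' 5
python3 - <<'E'
from cas import *
a=grab('top','top8')['img']
lid('top8','green',[[.45,.25,.02],[.65,.46,.3]])
s=status.read_state();print(s['eef_pos'],R.from_rotvec(s['orientation']).as_matrix()[:,2],s['joint_positions'])
E
```

```text
time_s: 12.65
eef_pos: [0.55, 0.181, 0.1779]
orientation: [-1.428, 0.769, -0.773]
contact_force: [0.1, 0.1, -0.1]
width: 0.999
top8 green 676 tilt 25.9 n [-0.0402  0.4343  0.8999] X [-0.0565  0.8982 -0.436 ] slope 25.8 yaw 93.6 size [54.9 82.5] centre [0.5537 0.3331 0.0546]
[0.5488 0.1756 0.1769] [ 0.8324  0.5542 -0.0007] [ 0.2298  0.4431  1.6247 -0.0021  1.0739 -0.3566]
```

Green is seated: tilt 25.9°, centre 20 mm above the seat. The stack stands close to the machine, so next I'll find which jaw headings leave clearance for the gripper body.

Run:
```python
from fit import *
P=np.vstack([cloud(load(t)).reshape(-1,3) for t in('top0','side0')]);P=P[~np.isnan(P).any(1)]
M=P[(P[:,2]>.10)&(P[:,2]<.5)&(P[:,0]>.4)&(P[:,0]<.75)&(P[:,1]>-.1)&(P[:,1]<.2)]
# machine edge per height band
for lo in np.arange(.10,.34,.04):
    Q=M[(M[:,2]>=lo)&(M[:,2]<lo+.04)]; print(round(lo,2),len(Q),[ (round(y,2),round(float(Q[abs(Q[:,1]-y)<.01,0].min()),3)) for y in np.arange(-.06,.18,.03) if (abs(Q[:,1]-y)<.01).sum()>3])
def clr(gx,gy,yaw,zb):
    Q=M[M[:,2]>zb];a=np.radians(yaw);u=(Q[:,0]-gx)*np.cos(a)+(Q[:,1]-gy)*np.sin(a);w=-(Q[:,0]-gx)*np.sin(a)+(Q[:,1]-gy)*np.cos(a)
    d=np.maximum(abs(u)-.094,abs(w)-.0375);return round(float(np.sort(d)[3])*1000,1)
for yaw in(-5,10,20,25,30,35,40,45): print(yaw,[clr(.5587+dx,.0953+dy,yaw,.13) for dx,dy in((0,0),(.001,.012),(.001,.02),(.002,.03),(0,.05),(0,.08))])
for yaw in(-5,85,30,120,135): print('white',yaw,[clr(.5587+dx,.0953+dy,yaw,.10) for dx,dy in((0,0),(.001,.012),(.001,.02),(.002,.03))])
```

```text
0.1 1137 [(np.float64(-0.06), 0.554), (np.float64(-0.03), 0.553), (np.float64(0.0), 0.56), (np.float64(0.03), 0.582), (np.float64(0.06), 0.597), (np.float64(0.09), 0.626), (np.float64(0.12), 0.681)]
0.14 1641 [(np.float64(-0.06), 0.555), (np.float64(-0.03), 0.553), (np.float64(0.0), 0.555), (np.float64(0.03), 0.591), (np.float64(0.06), 0.6), (np.float64(0.09), 0.626), (np.float64(0.12), 0.682)]
0.18 6430 [(np.float64(-0.06), 0.555), (np.float64(-0.03), 0.556), (np.float64(0.0), 0.553), (np.float64(0.03), 0.58), (np.float64(0.06), 0.609), (np.float64(0.09), 0.651), (np.float64(0.12), 0.682)]
0.22 8540 [(np.float64(-0.06), 0.62), (np.float64(-0.03), 0.616), (np.float64(0.0), 0.614), (np.float64(0.03), 0.606), (np.float64(0.06), 0.606), (np.float64(0.09), 0.636), (np.float64(0.12), 0.669)]
0.26 11208 [(np.float64(-0.06), 0.67), (np.float64(-0.03), 0.668), (np.float64(0.0), 0.668), (np.float64(0.03), 0.667), (np.float64(0.06), 0.665), (np.float64(0.09), 0.655), (np.float64(0.12), 0.663)]
0.3 4146 [(np.float64(-0.06), 0.715), (np.float64(-0.03), 0.713), (np.float64(0.0), 0.713), (np.float64(0.03), 0.711), (np.float64(0.06), 0.709), (np.float64(0.09), 0.707), (np.float64(0.12), 0.709)]
-5 [-25.7, -20.4, -16.3, -10.2, 2.8, 17.5]
10 [-18.2, -9.1, -4.0, 0.2, 11.2, 26.9]
20 [-7.2, -0.6, 3.3, 8.2, 19.4, 46.4]
25 [-2.1, 3.7, 8.4, 12.5, 27.8, 55.0]
30 [3.7, 9.4, 13.1, 18.8, 37.1, 63.1]
35 [8.9, 15.3, 20.4, 28.0, 45.6, 70.1]
40 [15.6, 23.7, 29.9, 36.9, 53.5, 76.5]
45 [19.3, 27.0, 32.7, 39.1, 54.6, 75.8]
white -5 [-25.7, -20.4, -16.3, -11.3]
white 85 [-13.5, -8.6, -6.8, -5.3]
white 30 [2.3, 9.4, 13.1, 18.8]
white 120 [-32.9, -27.3, -23.6, -18.2]
white 135 [-34.9, -28.9, -23.8, -17.4]
```

```bash
python3 -m creep '[{"tx":5,"ty":-30,"spin":0,"tz":0,"fingers":93},{"tx":10,"ty":-60,"spin":0,"tz":0,"fingers":93},{"tx":10,"ty":-74,"spin":0,"tz":-10,"fingers":93},{"tx":10,"ty":-74,"spin":0,"tz":-50,"fingers":93},{"tx":10,"ty":-74,"spin":0,"tz":-90,"fingers":93},{"tx":10,"ty":-74,"spin":0,"tz":-115,"fingers":93},{"tx":10,"ty":-74,"spin":0,"tz":-125,"fingers":93},{"tx":10,"ty":-74,"spin":0,"tz":-127,"fingers":93},{"tx":10,"ty":-74,"spin":0,"tz":-127,"fingers":93},{"tx":10,"ty":-74,"spin":0,"tz":-127,"fingers":80}]' 12
python3 - <<'E'
from cas import *
b=grab('side','side9')['img'];a=grab('top','top9')['img']
s=status.read_state();print(s['eef_pos'],s['contact_force'],s['width'])
cv2.imwrite('pics/m9.png',np.hstack([cv2.resize(b[100:300,240:440],None,fx=2,fy=2),cv2.resize(a[100:300,260:460],None,fx=2,fy=2)])[:,:,::-1])
E
```

```text
time_s: 13.7
eef_pos: [0.5601, 0.1086, 0.0505]
orientation: [-1.427, 0.773, -0.776]
contact_force: [0.7, -0.3, 0.2]
width: 0.952
[0.56   0.1085 0.0504] [ 0.3006 -0.1928 -0.4557] 0.883881664689554
```

View pics/m9.png

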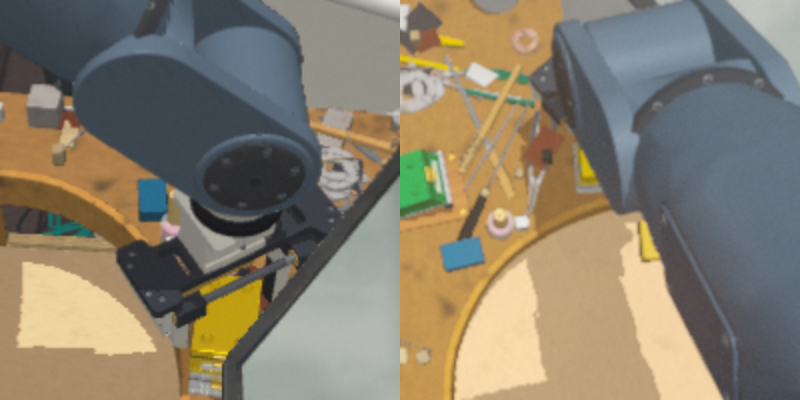

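Gripper straddles the stack without touching (side crop: body at (250,250), clear of the machine). Closing to turn the stack into line with the jaws.

```bash
python3 -m creep '[{"tx":0,"ty":-6,"spin":0,"tz":0,"fingers":84},{"tx":0,"ty":-6,"spin":0,"tz":0,"fingers":78},{"tx":0,"ty":-4,"spin":0,"tz":0,"fingers":72},{"tx":0,"ty":-2,"spin":0,"tz":0,"fingers":66},{"tx":0,"ty":0,"spin":0,"tz":0,"fingers":60},{"tx":0,"ty":2,"spin":0,"tz":0,"fingers":50},{"tx":0,"ty":4,"spin":0,"tz":0,"fingers":40},{"tx":0,"ty":4,"spin":0,"tz":0,"fingers":40},{"tx":0,"ty":4,"spin":0,"tz":0,"fingers":40},{"tx":0,"ty":4,"spin":0,"tz":0,"fingers":40}]' 15
python3 - <<'E'
from cas import *
b=grab('side','side10')['img']
s=status.read_state();print(s['eef_pos'],s['contact_force'],s['width'])
cv2.imwrite('pics/m10.png',cv2.resize(b[180:300,300:400],None,fx=4,fy=4)[:,:,::-1])
lid('side10','yellow',[[.45,.0,.06],[.65,.2,.1]])
E
```

```text
time_s: 14.8
eef_pos: [0.5598, 0.1121, 0.0496]
orientation: [-1.428, 0.774, -0.776]
contact_force: [0.9, -2.2, 5.2]
width: 0.749
[0.5599 0.1121 0.0496] [ 1.8066 -2.0091  5.7471] 0.7483145581722066
side10 yellow 663 tilt 0.5 n [-0.0086  0.0019  1.    ] X [-0.0462  0.9989 -0.0023] slope 0.1 yaw 92.6 size [54.  85.2] centre [0.5623 0.0906 0.061 ]
```

View pics/m10.png

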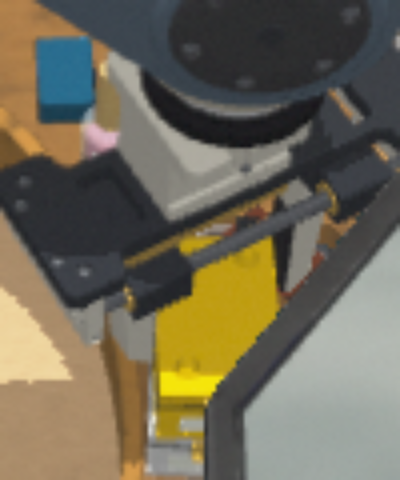

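The jaws jammed on the diagonal after ~8° (high pad friction, yaw now ~93°, gold catches still at the -y end). The hold is firm, so I'll spin the stack by turning the gripper, then open, turn back and regrip square.

```bash
python3 -m creep '[{"tx":0,"ty":2,"spin":0.06,"tz":0,"fingers":40},{"tx":0,"ty":4,"spin":0.13,"tz":0,"fingers":40},{"tx":0,"ty":6,"spin":0.2,"tz":0,"fingers":40},{"tx":0,"ty":8,"spin":0.28,"tz":0,"fingers":40},{"tx":0,"ty":10,"spin":0.36,"tz":0,"fingers":40},{"tx":0,"ty":12,"spin":0.44,"tz":0,"fingers":40},{"tx":0,"ty":14,"spin":0.52,"tz":0,"fingers":40},{"tx":0,"ty":14,"spin":0.52,"tz":0,"fingers":93},{"tx":0,"ty":14,"spin":0.52,"tz":0,"fingers":93},{"tx":0,"ty":14,"spin":0.52,"tz":0,"fingers":93}]' 15
python3 - <<'E'
from cas import *
b=grab('side','side11')['img'];grab('top','top11')
s=status.read_state();print(s['eef_pos'],s['contact_force'],s['width'],R.from_rotvec(s['orientation']).as_matrix()[:,2])
for t in('side11','top11'):
    try: lid(t,'yellow',[[.45,.0,.06],[.65,.2,.1]])
    except Exception as e: print(e)
E
```

```text
time_s: 15.85
eef_pos: [0.559, 0.1263, 0.0489]
orientation: [-1.539, 0.373, -0.372]
contact_force: [0.2, 0.0, -0.8]
width: 0.954
[0.5591 0.1263 0.049 ] [0.5745 0.0822 0.1213] 0.9896246496027393 [ 0.4571  0.8894 -0.0004]
side11 yellow 329 tilt 0.3 n [-0.0035 -0.0046  1.    ] X [-0.584   0.8118  0.0017] slope -0.1 yaw 125.7 size [56.4 74.9] centre [0.5697 0.1114 0.0608]
a must be a positive integer unless no samples are taken
```

```bash
python3 -m creep '[{"tx":1,"ty":-1,"spin":-0.08,"tz":0,"fingers":93},{"tx":2,"ty":-2,"spin":-0.18,"tz":0,"fingers":93},{"tx":3,"ty":-4,"spin":-0.28,"tz":0,"fingers":93},{"tx":5,"ty":-7,"spin":-0.38,"tz":0,"fingers":93},{"tx":8,"ty":-11,"spin":-0.47,"tz":0,"fingers":93},{"tx":8,"ty":-11,"spin":-0.47,"tz":1,"fingers":40},{"tx":8,"ty":-11,"spin":-0.47,"tz":1,"fingers":40},{"tx":8,"ty":-11,"spin":-0.47,"tz":1,"fingers":40},{"tx":8,"ty":-11,"spin":-0.47,"tz":1,"fingers":40},{"tx":8,"ty":-11,"spin":-0.47,"tz":1,"fingers":40}]' 10
python3 - <<'E'
from cas import *
b=grab('side','side12')['img']
s=status.read_state();print(s['eef_pos'],s['contact_force'],s['width'],R.from_rotvec(s['orientation']).as_matrix()[:,2])
lid('side12','yellow',[[.45,.0,.06],[.65,.2,.1]])
E
```

```text
time_s: 16.95
eef_pos: [0.5672, 0.1155, 0.0502]
orientation: [-1.443, 0.736, -0.736]
contact_force: [2.5, 3.1, -0.0]
width: 0.617
[0.5673 0.1155 0.0503] [-0.1483  0.62   -0.0617] 0.6043849877406563 [0.8094 0.5872 0.0001]
side12 yellow 424 tilt 0.1 n [-0.0018  0.0007  1.    ] X [0.5508 0.8346 0.0004] slope -0.0 yaw 56.6 size [74.2 47.7] centre [0.5704 0.1079 0.0609]
```

Yellow is gripped square (56 mm). Lift and carry it to just above green.

```bash
python3 -m creep '[{"tx":0,"ty":0,"spin":0,"tz":10,"fingers":40},{"tx":0,"ty":0,"spin":0,"tz":45,"fingers":40},{"tx":0,"ty":0,"spin":0,"tz":85,"fingers":40},{"tx":-2,"ty":25,"spin":-0.08,"tz":110,"fingers":40},{"tx":-4,"ty":65,"spin":-0.2,"tz":115,"fingers":40},{"tx":-6,"ty":110,"spin":-0.32,"tz":115,"fingers":40},{"tx":-8,"ty":155,"spin":-0.44,"tz":110,"fingers":40},{"tx":-10,"ty":195,"spin":-0.557,"tz":105,"fingers":40},{"tx":-12.6,"ty":220,"spin":-0.557,"tz":95,"fingers":40},{"tx":-12.6,"ty":225,"spin":-0.557,"tz":85,"fingers":40}]' 12
python3 - <<'E'
from cas import *
b=grab('side','side13')['img']
s=status.read_state();print(s['eef_pos'],s['contact_force'],s['width'],R.from_rotvec(s['orientation']).as_matrix()[:,2])
lid('side13','yellow',[[.45,.2,.06],[.65,.45,.3]])
cv2.imwrite('pics/m13.png',cv2.resize(b[80:300,250:430],None,fx=2.7,fy=2.7)[:,:,::-1])
E
```

```text
time_s: 18.0
eef_pos: [0.5539, 0.3429, 0.1352]
orientation: [-1.242, 1.155, -1.155]
contact_force: [-0.6, -0.2, -1.9]
width: 0.598
[0.5534 0.3415 0.1332] [-1.0706 -1.1317 -5.2536] 0.6010101836685565 [ 0.9974  0.0725 -0.0022]
side13 yellow 688 tilt 0.4 n [0.0076 0.0001 1.    ] X [-0.04    0.9992  0.0003] slope -0.0 yaw 92.3 size [55.  85.4] centre [0.5548 0.333  0.1462]
```

View pics/m13.png

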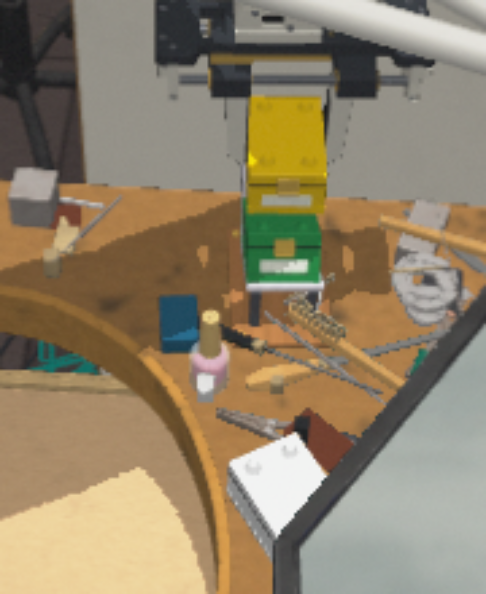

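Yellow hangs level, catch to the camera, over green (grasp ≈8 mm toward +x). White is alone at (285,480), turned, its catch presumably behind the frame. Hinge yellow onto green, biased ~1.5 mm upslope.

```bash
python3 -m creep '[{"tx":1,"ty":6,"spin":0,"tz":-14,"fingers":40},{"tx":1,"ty":12,"spin":0,"tz":-27,"fingers":40},{"tx":1,"ty":12,"spin":0,"tz":-33,"fingers":40},{"tx":0.9,"ty":13.5,"spin":0,"tz":-36,"fingers":40},{"tx":0.8,"ty":14.8,"spin":0,"tz":-39,"fingers":40},{"tx":0.7,"ty":16,"spin":0,"tz":-42,"fingers":40},{"tx":0.7,"ty":17,"spin":0,"tz":-45,"fingers":40},{"tx":0.6,"ty":17.8,"spin":0,"tz":-48.5,"fingers":40},{"tx":0.6,"ty":18.4,"spin":0,"tz":-51.5,"fingers":40},{"tx":0.5,"ty":18.9,"spin":0,"tz":-55,"fingers":40}]' 6
python3 -m creep '[{"tx":0,"ty":0.3,"spin":0,"tz":-3,"fingers":40},{"tx":0,"ty":0.5,"spin":0,"tz":-5,"fingers":40},{"tx":0,"ty":0.5,"spin":0,"tz":-5,"fingers":40},{"tx":0,"ty":0.5,"spin":0,"tz":-5,"fingers":40},{"tx":0,"ty":0.5,"spin":0,"tz":-5,"fingers":40},{"tx":0,"ty":0.5,"spin":0,"tz":-5,"fingers":40},{"tx":0,"ty":0.5,"spin":0,"tz":-5,"fingers":40},{"tx":0,"ty":0.5,"spin":0,"tz":-5,"fingers":40},{"tx":0,"ty":0.5,"spin":0,"tz":-5,"fingers":40},{"tx":0,"ty":0.5,"spin":0,"tz":-5,"fingers":40}]' 6
python3 - <<'E'
from cas import *
b=grab('side','side14')['img']
s=status.read_state();print(s['eef_pos'],s['contact_force'],s['width'])
lid('side14','yellow',[[.45,.2,.06],[.65,.45,.3]])
E
```

```text
time_s: 19.05
eef_pos: [0.5553, 0.3594, 0.0802]
orientation: [-1.241, 1.157, -1.157]
contact_force: [0.8, 1.0, -0.2]
width: 0.603
time_s: 20.05
eef_pos: [0.5554, 0.3599, 0.0756]
orientation: [-1.241, 1.157, -1.157]
contact_force: [-1.6, 1.0, 6.1]
width: 0.603
[0.5554 0.3599 0.0756] [-1.5549  0.9663  4.6565] 0.6037031437870155
side14 yellow 323 tilt 25.7 n [-0.0359  0.4315  0.9014] X [-0.021   0.9015 -0.4324] slope 25.6 yaw 91.3 size [54.9 81.4] centre [0.5569 0.3464 0.0935]
```

Tilt 25.7°, and the offset from green is (0, 18, 36) mm as expected. Release and back off.

```bash
python3 -m creep '[{"tx":0,"ty":0,"spin":0,"tz":0,"fingers":74},{"tx":0,"ty":0,"spin":0,"tz":0,"fingers":74},{"tx":0,"ty":0,"spin":0,"tz":0,"fingers":74},{"tx":0,"ty":0,"spin":0,"tz":0,"fingers":74},{"tx":0,"ty":0,"spin":0,"tz":25,"fingers":74},{"tx":0,"ty":-10,"spin":0.1,"tz":60,"fingers":80},{"tx":0,"ty":-40,"spin":0.2,"tz":90,"fingers":93},{"tx":0,"ty":-80,"spin":0.3,"tz":100,"fingers":93},{"tx":-30,"ty":-125,"spin":0.4,"tz":100,"fingers":93},{"tx":-60,"ty":-155,"spin":0.55,"tz":100,"fingers":93}]' 6
python3 - <<'E'
from cas import *
a=grab('top','top15')['img'];b=grab('side','side15')['img']
for t in('top15','side15'):
    try:
        lid(t,'yellow',[[.45,.25,.06],[.65,.45,.3]])
    except Exception as e: print(e)
lid('side15','white',[[.45,.03,.025],[.65,.2,.055]])
s=status.read_state();print(s['eef_pos'],s['contact_force'],R.from_rotvec(s['orientation']).as_matrix()[:,2])
cv2.imwrite('pics/m15.png',np.hstack([cv2.resize(b[120:320,250:430],None,fx=2,fy=2),cv2.resize(a[100:300,220:400],None,fx=2,fy=2)])[:,:,::-1])
E
```

```text
time_s: 21.1
eef_pos: [0.4947, 0.2028, 0.1753]
orientation: [-1.441, 0.738, -0.739]
contact_force: [0.1, 0.8, -0.0]
width: 1.002
top15 yellow 777 tilt 26.1 n [-0.0362  0.4384  0.898 ] X [-0.059   0.8961 -0.4399] slope 26.1 yaw 93.8 size [55.7 87.4] centre [0.5543 0.3494 0.0914]
side15 yellow 152 tilt 25.9 n [-0.0374  0.435   0.8997] X [-0.0029  0.9002 -0.4354] slope 25.8 yaw 90.2 size [36.5 74.6] centre [0.5664 0.3442 0.0949]
side15 white 577 tilt 0.3 n [0.0015 0.0049 1.    ] X [-0.516   0.8566 -0.0034] slope 0.2 yaw 121.1 size [56.  68.6] centre [0.5662 0.1159 0.0208]
[0.4914 0.2015 0.1746] [ 1.1508  0.5647 -0.0561] [ 0.8115  0.5843 -0.0041]
```

View pics/m15.png

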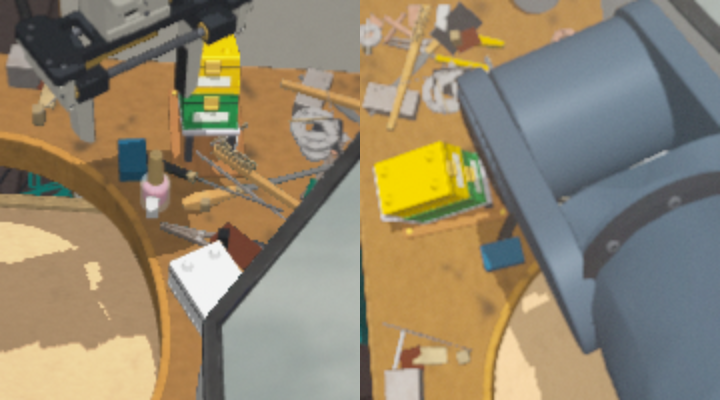

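Yellow is seated (top: tilt 26.1°, 40 mm along the normal from green). White lies at about (0.570, 0.109), yaw 121°. Grip it a little high to stay off the clutter.

```bash
python3 -m creep '[{"tx":25,"ty":-29,"spin":-0.03,"tz":0,"fingers":72},{"tx":50,"ty":-58,"spin":-0.081,"tz":-5,"fingers":72},{"tx":70,"ty":-81,"spin":-0.081,"tz":-25,"fingers":72},{"tx":75,"ty":-86.5,"spin":-0.081,"tz":-60,"fingers":72},{"tx":75,"ty":-86.5,"spin":-0.081,"tz":-95,"fingers":72},{"tx":75,"ty":-86.5,"spin":-0.081,"tz":-100,"fingers":72},{"tx":75,"ty":-86.5,"spin":-0.081,"tz":-100,"fingers":72},{"tx":75,"ty":-86.5,"spin":-0.081,"tz":-100,"fingers":72},{"tx":75,"ty":-86.5,"spin":-0.081,"tz":-100,"fingers":72},{"tx":75,"ty":-86.5,"spin":-0.081,"tz":-100,"fingers":72}]' 6
python3 - <<'E'
from cas import *
b=grab('side','side16')['img']
s=status.read_state();print(s['eef_pos'],s['contact_force'],R.from_rotvec(s['orientation']).as_matrix()[:,2])
lid('side16','white',[[.45,.03,.025],[.65,.2,.055]])
cv2.imwrite('pics/m16.png',cv2.resize(b[160:310,290:420],None,fx=4,fy=4)[:,:,::-1])
E
```

```text
time_s: 22.2
eef_pos: [0.5708, 0.1185, 0.0766]
orientation: [-1.416, 0.802, -0.805]
contact_force: [-0.8, 0.0, -0.1]
width: 0.774
[0.5707 0.1184 0.0763] [-0.63    0.2438 -0.0567] [0.8581 0.5134 0.0015]
side16 white 512 tilt 0.8 n [-0.0123  0.0054  0.9999] X [-0.5229  0.8523 -0.011 ] slope 0.6 yaw 121.5 size [55.5 69.1] centre [0.567  0.1151 0.0209]
```

```bash
python3 -m creep '[{"tx":-4,"ty":-2.6,"spin":0,"tz":-10,"fingers":74},{"tx":-4,"ty":-2.6,"spin":0,"tz":-30,"fingers":74},{"tx":-4,"ty":-2.6,"spin":0,"tz":-45,"fingers":74},{"tx":-4,"ty":-2.6,"spin":0,"tz":-54,"fingers":74},{"tx":-4,"ty":-2.6,"spin":0,"tz":-58,"fingers":74},{"tx":-4,"ty":-2.6,"spin":0,"tz":-58,"fingers":40},{"tx":-4,"ty":-2.6,"spin":0,"tz":-58,"fingers":40},{"tx":-4,"ty":-2.6,"spin":0,"tz":-58,"fingers":40},{"tx":-4,"ty":-2.6,"spin":0,"tz":-58,"fingers":40},{"tx":-4,"ty":-2.6,"spin":0,"tz":-58,"fingers":40}]' 12
python3 - <<'E'
from bench import status
s=status.read_state();print(s['eef_pos'],s['contact_force'],s['width'])
E
```

```text
time_s: 23.25
eef_pos: [0.5667, 0.1157, 0.0178]
orientation: [-1.416, 0.803, -0.804]
contact_force: [-0.2, 0.7, 4.1]
width: 0.602
[0.56669247 0.11568308 0.01782768] [-0.21861867  0.7458546   4.08219633] 0.6015063710649123
```

```bash
python3 -m creep '[{"tx":0,"ty":0,"spin":0,"tz":15,"fingers":40},{"tx":0,"ty":0,"spin":0,"tz":60,"fingers":40},{"tx":0,"ty":5,"spin":0,"tz":105,"fingers":40},{"tx":-2,"ty":30,"spin":-0.1,"tz":145,"fingers":40},{"tx":-4,"ty":72,"spin":-0.2,"tz":165,"fingers":40},{"tx":-7,"ty":118,"spin":-0.3,"tz":170,"fingers":40},{"tx":-10,"ty":164,"spin":-0.4,"tz":170,"fingers":40},{"tx":-12,"ty":205,"spin":-0.466,"tz":168,"fingers":40},{"tx":-13,"ty":230,"spin":-0.466,"tz":165,"fingers":40},{"tx":-13,"ty":242,"spin":-0.466,"tz":165,"fingers":40}]' 12
python3 - <<'E'
from cas import *
b=grab('side','side17')['img']
s=status.read_state();print(s['eef_pos'],s['contact_force'],s['width'],R.from_rotvec(s['orientation']).as_matrix()[:,2])
lid('side17','white',[[.5,.28,.15],[.62,.43,.24]])
# gold/brass pixels of the catch near the held case
d=load('side17');W=cloud(d);hsv=cv2.cvtColor(d['img'],cv2.COLOR_RGB2HSV)
m=(hsv[...,0]>=15)&(hsv[...,0]<=30)&(hsv[...,1]>110)&(W[...,2]>.15)&(W[...,2]<.21)&(abs(W[...,0]-.555)<.05)&(W[...,1]>.27)&(W[...,1]<.42)
print('brass px',m.sum(),np.median(W[m],axis=0) if m.any() else '')
E
```

```text
time_s: 24.25
eef_pos: [0.5522, 0.3595, 0.1825]
orientation: [-1.244, 1.154, -1.153]
contact_force: [0.1, 0.1, -0.5]
width: 0.599
[0.5525 0.3599 0.1825] [-1.3912  0.7853 -2.1973] 0.6025896116148927 [ 0.9972  0.0752 -0.0003]
side17 white 699 tilt 0.5 n [0.0044 0.0081 1.    ] X [-0.1175  0.993  -0.0076] slope 0.4 yaw 96.7 size [83.1 83.5] centre [0.5532 0.3511 0.1851]
brass px 46 [0.5567 0.3081 0.1961]
```

White's catch is seen at y = 0.308, facing away from the backstop. The case is level. Hinge it onto yellow.

```bash
python3 -m creep '[{"tx":1.5,"ty":5,"spin":0,"tz":-18,"fingers":40},{"tx":1.5,"ty":10,"spin":0,"tz":-33,"fingers":40},{"tx":1.5,"ty":10,"spin":0,"tz":-38.5,"fingers":40},{"tx":1.4,"ty":12,"spin":0,"tz":-41.5,"fingers":40},{"tx":1.3,"ty":13.8,"spin":0,"tz":-44.5,"fingers":40},{"tx":1.2,"ty":15.4,"spin":0,"tz":-47.6,"fingers":40},{"tx":1.1,"ty":16.8,"spin":0,"tz":-50.7,"fingers":40},{"tx":1,"ty":18,"spin":0,"tz":-54,"fingers":40},{"tx":0.9,"ty":19.1,"spin":0,"tz":-57.3,"fingers":40},{"tx":0.8,"ty":20,"spin":0,"tz":-61,"fingers":40}]' 6
python3 -m creep '[{"tx":0,"ty":0.7,"spin":0,"tz":-3,"fingers":40},{"tx":0,"ty":0.8,"spin":0,"tz":-5,"fingers":40},{"tx":0,"ty":0.8,"spin":0,"tz":-5,"fingers":40},{"tx":0,"ty":0.8,"spin":0,"tz":-5,"fingers":40},{"tx":0,"ty":0.8,"spin":0,"tz":-5,"fingers":40},{"tx":0,"ty":0.8,"spin":0,"tz":-5,"fingers":40},{"tx":0,"ty":0.8,"spin":0,"tz":-5,"fingers":40},{"tx":0,"ty":0.8,"spin":0,"tz":-5,"fingers":40},{"tx":0,"ty":0.8,"spin":0,"tz":-5,"fingers":40},{"tx":0,"ty":0.8,"spin":0,"tz":-5,"fingers":40}]' 6
python3 - <<'E'
from cas import *
b=grab('side','side18')['img']
s=status.read_state();print(s['eef_pos'],s['contact_force'],s['width'])
lid('side18','white',[[.527,.29,.1],[.585,.43,.18]])
E
```

```text
time_s: 25.3
eef_pos: [0.5541, 0.3778, 0.1211]
orientation: [-1.243, 1.155, -1.155]
contact_force: [0.9, 0.1, -0.0]
width: 0.605
time_s: 26.3
eef_pos: [0.5542, 0.3788, 0.1169]
orientation: [-1.242, 1.155, -1.155]
contact_force: [-2.3, -0.6, 5.0]
width: 0.599
[0.5542 0.3788 0.1169] [-1.3638 -0.8411  5.6998] 0.602488853928942
side18 white 303 tilt 25.7 n [-0.0361  0.4322  0.9011] X [-0.0173  0.9012 -0.433 ] slope 25.7 yaw 91.1 size [55.2 86.6] centre [0.5571 0.3669 0.1284]
```

```bash
python3 -m creep '[{"tx":0,"ty":0,"spin":0,"tz":0,"fingers":74},{"tx":0,"ty":0,"spin":0,"tz":0,"fingers":74},{"tx":0,"ty":0,"spin":0,"tz":0,"fingers":74},{"tx":0,"ty":0,"spin":0,"tz":0,"fingers":74},{"tx":0,"ty":0,"spin":0,"tz":25,"fingers":74},{"tx":0,"ty":-5,"spin":0.1,"tz":60,"fingers":80},{"tx":-20,"ty":-40,"spin":0.2,"tz":85,"fingers":93},{"tx":-50,"ty":-80,"spin":0.3,"tz":90,"fingers":93},{"tx":-85,"ty":-110,"spin":0.4,"tz":90,"fingers":93},{"tx":-120,"ty":-145,"spin":0.5,"tz":90,"fingers":93}]' 6
python3 - <<'E'
from cas import *
grab('top','top19');grab('side','side19')
for t in('top19','side19'):
    try: lid(t,'white',[[.515,.29,.1],[.595,.43,.18]])
    except Exception as e: print(e)
# side lids hidden: check bystanders' heights where they stood, and front faces
W=cloud(load('top19'));W0=cloud(load('top0'))
for n,(u,v) in dict(cube=(242,293),wax=(291,227),bottle=(312,212),bar=(236,150)).items(): print(n,W[v,u],W0[v,u])
S=cloud(load('side19'));S0=cloud(load('side0'))
for n,(u,v) in dict(cube=(262,152),wax=(316,195),bottle=(327,200)).items(): print(n,S[v,u],S0[v,u])
print(status.read_state()['eef_pos'])
E
```

```text
time_s: 27.35
eef_pos: [0.4326, 0.2324, 0.2063]
orientation: [-1.428, 0.774, -0.775]
contact_force: [0.5, -0.0, 1.0]
width: 0.999
top19 white 786 tilt 26.2 n [-0.0322  0.441   0.8969] X [-0.0562  0.8952 -0.4422] slope 26.2 yaw 93.6 size [56.2 85.4] centre [0.5533 0.3685 0.1264]
side19 white 322 tilt 25.4 n [-0.0349  0.4277  0.9033] X [-0.0637  0.901  -0.4291] slope 25.4 yaw 94.0 size [55.7 88.5] centre [0.5547 0.3666 0.1283]
cube [0.3468 0.3956 0.0365] [0.3468 0.3954 0.0373]
wax [0.4008 0.2566 0.5234] [0.4763 0.2777 0.0163]
bottle [0.4128 0.2343 0.5249] [0.4985 0.2273 0.0479]
bar [0.6702 0.3835 0.0222] [0.6702 0.3835 0.0223]
cube [0.3522 0.3832 0.0373] [0.3523 0.383  0.0375]
wax [0.4801 0.282  0.0203] [0.4802 0.2812 0.0212]
bottle [0.5059 0.2235 0.0779] [0.5059 0.2244 0.0768]
[0.4296 0.2303 0.2056]
```

White is seated: tilt 26.2°, 39.8 mm along the normal above yellow, x offset +1.8 mm. The bystanders haven't moved. Handing in.

```bash
python3 -c "
from bench import bot
print(bot.job_done())"
```

```text
the job is handed in; nothing more can be done
None
```

The three cases are stacked on the slanted stand: green at the bottom, then yellow, then white. The job was handed in at about 27.5 s of the 61 s allowed, and no verdict was reported.

**How it was done**
- The tool only points straight down. I held each case mid-flank and hinged it about its upslope bottom edge onto the lugs until it lay at the seat's angle, then let go.
- The white and yellow stack stood too close to the machine for the gripper, so I first turned and shifted it slightly on the bench.

**Last checks**
- **Tilt:** the lids measured 25.9° (green), 26.1° (yellow) and 26.2° (white) against the stand's 26°. Yaw agreed within about 0.5°.
- **Height:** along the seat's normal, the steps were about 20 mm from seat to green and 40 mm between cases.
- **Sideways:** offsets along the slope were about 2 mm or less, within the camera error and the 3.5 mm limit. Across the slope they were about 2 mm or less by camera.
- **Catches:** all three face away from the backstop. White's was confirmed while it was held, not after release.
- **Bystanders:** the cube, wax, bottle and steel block showed the same positions as at the start. The wax and bottle were hidden from the top camera at the end and were checked from the side only.

**What went wrong on the way**
- Pre-tilting green on the bench did not work, because the pads held it too firmly to turn.
- Green's first placing stopped at 18°, probably wedged on the backstop. I regripped it, pulled it upslope and pressed it home.
- Closing the jaws diagonally on the stack turned it only about 8° before jamming, so I spun the gripper instead.
- The 12-picture limit was reached before the last steps. White's grasp, placing and final check rest on depth measurements alone.

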